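# Clamp a headphone hanger to the end of a riser shelf

### The job

Set the headphone hanger on the middle of the right-hand end of the wooden riser with its plate flat on the board and its spine up against the end, and let go of it. Then turn its knob clockwise until the lower jaw touches the underside of the board, and from there a quarter turn more, no further, so that the hanger is left clamped and square to the edge. Leave the other things where they are.

Things in the scene. Friction and masses are not known exactly. Their poses are not given: they have to be found in the camera images.
- hanger: Loose clamp-on headphone hanger, bare metal with a black knob on top, 0.55 kg, 168 x 56 mm, 80 mm tall. Starts upright, standing on its lower jaw on the table. Origin at its foot, under the knob's axis; x points from the spine along the top plate (inboard once fitted), z up. Centre of mass 25 to 30 mm ahead of the axis, so it stays on the board when let go with its spine at the board's end.
- hanger_spine (a point): Centre of the hanger's spine, the aluminium block under the knob, 35 mm above the foot: 32 mm along x, 56 mm wide along y, 34 mm tall (18 to 52 mm above the foot). Hold the hanger here from above, across the 56 mm; the knob then stands between the fingers, its top 45 mm above this point. Axes as hanger. Behind it the hook reaches to 72 mm from the axis, 30 mm wide, no higher than the spine.
- hanger_seat (a point): Inner corner of the hanger, mid-width, where the spine's front face meets the underside of the top plate: 16 mm ahead of and 5 mm above hanger_spine. When home it lies on riser_end, with hanger x along riser y. The steel plate is 80 mm long ahead of this point, 56 mm wide, 8 mm thick: it can be rested on the board before the shorter jaw passes under, and then slid home.
- jaw: The hanger's lower jaw, an aluminium bar 80 x 44 x 12 mm below spine and plate, its top faced with 4 mm of black rubber (gives 1 mm per 20 N). Origin at its underside on the knob's axis; it reaches 66 mm ahead of the axis (50 mm beyond the spine's front face, 30 mm short of the plate's tip). It rises towards the plate as the knob is turned clockwise.
- knob_grip (a point): The knob on top of the spine: a black upright bar 46 mm long, 14 mm thick, 24 mm tall, on a vertical axis through the spine's centre. This point is on the axis, 35 mm above hanger_spine, 18 mm above the spine's top, 10 mm below the bar's top. Its x axis lies along the bar and turns with it; both ends look alike. Pinch the bar across its thickness from above.
- knob (a joint): Knob angle, rad: 0 = jaw fully open (stop), growing clockwise from above, stop at 7. At 0 the bar lies along hanger x and the mouth between plate and jaw is 28.2 mm; it closes 1 mm per rad, so with the plate flat on the 25 mm board the jaw touches the underside at 3.2. Starts between 0 and 1. Friction 0.06 N m, rising by half over the next quarter turn; stays where it is left.
- riser: Fixed light wooden riser shelf on the glossy black shelf top: board 400 mm long (y), 200 mm deep (x), 25 mm thick, top 110 mm and underside 85 mm above the black top, on two panel legs standing 100 mm in from the ends, so the last 100 mm overhang freely. Origin under its centre at table height; x away from the robot, y along the board to the robot's left, turned by its yaw.
- riser_end (a point): Middle of the top edge of the riser's right-hand (-y) end, level with the board's top; axes as the riser: y points inboard along the board, x along the end edge, z up.
- power_strip_center (a point): Bystander: white plastic power strip with a toggle switch, 58 x 190 x 37 mm (switch to 60 mm); centre.
- controller_center (a point): Bystander: orange game controller, about 100 x 155 x 48 mm; centre.
- remote_center (a point): Bystander: matte silver remote control, 46 x 175 x 16 mm; centre.
- speaker_center (a point): Bystander: round grey puck-shaped speaker, 100 mm across, 38 mm tall, on top of the riser, left of its middle; centre.
Things that resemble listed ones, but are neither listed nor needed, are in the scene too. Leave any blue look-alike of the hanger alone.

How it is judged:
By the outcome, as a careful person would: the job done as asked, in the order asked, and still so for the second after the job is handed in, with the robot touching nothing.
It also fails if it takes over 72 s, if anything falls off the work surface, if the arm or the gripper's body presses on something with over 40 N, if the wrist force passes 120 N, or if a joint passes its speed limit or range.

### The arm

A 6-joint arm with a two-finger parallel gripper is mounted at the origin on the work surface. World frame = base frame: x ahead of the robot, y to its left, z up, the work surface at z = 0. Lengths are in m, angles in rad, forces in N, time in s.
With the tool pointing down it reaches from about 0.375 to 0.925 m from the base axis. Payload 5.7 kg.
Tool frame: the origin (TCP) lies midway between the tips of the shut fingers; the grasp point (between the pads) lies 19 mm behind it; z points along the fingers, y is the line along which they close (so a half turn about z gives the same grasp; the last joint's range is limited). The gripper opens to 88 mm and grips with 3 to 60 N. Pads are 20 mm wide; open, the fingers measure 115 mm over their backs; the gripper's body (75 mm by 178 mm) begins 61 mm behind the grasp point.
Start: joints at [-1.337, 0.359, 1.51, -0, 1.272, -0.115], TCP at [0.205, -0.564, 0.223] pointing down, gripper open.
Joint ranges: [-2.97, 2.97], [-1.01, 2.36], [0.21, 2.38], [-0.96, 4.11], [0.2, 2.71], [-2.98, 2.98]. Speed limits (rad/s): [2.39, 2.39, 3.14, 3.14, 3.14, 3.14].

### API

Orientations are given as a unit quaternion [x, y, z, w].
In Python, from bench import move_ptp, servo_line, goto_joints, move_gripper, sleep, inverse_kinematics, capture, PlanningError, close_job, spot_in, silhouettes, current_clock, current_joint_pos, current_qvel, current_joint_torque, current_position, current_orientation, current_force, current_torque, current_finger_gap, current_grip_force gives the robot as it stands. Calls block until the motion is done:
- move_ptp(position, orientation): joint-space move of the TCP to a pose.
- servo_line(position, orientation=None, rate=0.15, contact_N=None): straight line of the TCP; orientation=None keeps the orientation; rate is the mean speed in m/s. With contact_N (N) it stops when the force on the tool has changed by that much, and returns True; else False.
- goto_joints(angles): joint-space move.
- move_gripper(opening): finger opening in m; the grip force is fixed at half the most; returns when the fingers have stopped.
- sleep(seconds).
- inverse_kinematics(position, orientation): joint angles nearest the present ones, or None.
- capture(name): name is "side" or "top" or "wrist"; returns a dict with "image" (384x512x3 uint8, blue, green, red), "range_z" (384x512 float32, m along the optical axis (not along the pixel's ray), 0 where there is no reading), "intrinsics" (3x3 intrinsics, pixels), "R" (3x3) and "t" (3): a world point X has camera coordinates R X + t. Camera axes: x right, y down, z forward; pixel columns grow to the right and rows downward; lengths in m; the calibration is good to about 2 mm. A picture is of the moment at which its call begins.
A pose or a line that the arm cannot do raises PlanningError and nothing moves.
- close_job(): hands the job in; it is judged then, once.
Trained networks look in the newest picture that a camera, given by its name, has taken for a name from the list of things; names that differ only in an ending like _2 or _b are one class to them, and where a whole thing is asked for, a point or a joint stands for the part that bears it (a point fixed in the world has none). Each returns a list of dicts, best first, with "conf" (0 to 1); they miss things now and then, are a little off and sometimes report something else, mostly with a low value. They report only what shows in the picture. A call takes as long as a camera call. They do not tell look-alikes from the thing itself.
- spot_in(camera, query): "xy" ([column, row] in pixels, amid what is visible of it).
- silhouettes(camera, query): "region" (384x512 bool, what is visible of it) and "xy" ([column, row] in pixels, amid what is visible of it).
Readings, each from a call of its own:
- current_clock(): time.
- current_joint_pos(): joint angles.
- current_qvel(): joint speeds.
- current_joint_torque(): joint torques, N m.
- current_position(): TCP position.
- current_orientation(): TCP orientation.
- current_force(): force on the tool from outside, world axes, zero at the start.
- current_torque(): the same for the moment, N m.
- current_finger_gap(): finger opening in m.
- current_grip_force(): force on a finger pad.
Only numpy, scipy, OpenCV 4.12 (cv2) and the standard library are available. Lean on these libraries where they do the work, as an engineer would, in place of code of your own. Each camera call takes 0.05 s, during which the arm holds its last target. There are 200 camera calls.

## Working session

There is one attempt and no reset: what is moved stays moved. The work goes in short steps, each a Python script; the robot and the scene stay as the last script left them, time stands still between calls to the robot, and variables do not carry over. Pictures are saved under pics/ and viewed, at most 10 in all, crops included, and the job is handed in when it is done.

```bash
mkdir -p pics; ls; cat > h.py <<'E'
import numpy as np, cv2
from bench import *
from scipy.spatial.transform import Rotation as Ro
def cloud(c):
    z=c["range_z"];K=c["intrinsics"];v,u=np.mgrid[:384,:512]
    P=np.stack([(u-K[0,2])/K[0,0]*z,(v-K[1,2])/K[1,1]*z,z],-1)
    W=(P-c["t"])@c["R"]; W[z<=0]=np.nan
    return W
def quat(a):  # tool down, tool y (closing) at world angle a
    y=np.array([np.cos(a),np.sin(a),0]);z=np.array([0,0,-1.]);x=np.cross(y,z)
    return Ro.from_matrix(np.stack([x,y,z],1)).as_quat()
E
python3 - <<'E'
from h import *
ims=[]
for n in("top","side"):
    c=capture(n);W=cloud(c);np.savez(f"pics/{n}.npz",W=W,im=c["image"],K=c["intrinsics"],R=c["R"],t=c["t"]);ims.append(c["image"])
    for q in("hanger","jaw","knob_grip","riser","power_strip_center","controller_center","remote_center","speaker_center"):
        for d in silhouettes(n,q)[:3]:
            r=d["region"];print(n,q,round(d["conf"],2),np.round(d["xy"]),r.sum(),np.round(np.nanmedian(W[r],0),3),np.round(np.nanpercentile(W[r],98,axis=0),3),np.round(np.nanpercentile(W[r],2,axis=0),3))
    cv2.imwrite(f"pics/{n}.png",c["image"])
print(current_orientation(),current_clock())
E
```

```text
pics
top hanger 0.75 [353. 190.] 1070 [ 0.537 -0.296  0.048] [ 0.58  -0.231  0.08 ] [ 0.494 -0.384  0.024]
top hanger 0.68 [387. 266.] 1162 [ 0.329 -0.378  0.049] [ 0.404 -0.322  0.081] [ 0.268 -0.438  0.025]
top knob_grip 0.45 [362. 183.] 90 [ 0.544 -0.314  0.079] [ 0.553 -0.297  0.082] [ 0.538 -0.337  0.06 ]
top knob_grip 0.4 [384. 262.] 103 [ 0.347 -0.366  0.08 ] [ 0.365 -0.351  0.084] [ 0.332 -0.38   0.063]
top riser 0.89 [176. 154.] 10483 [0.628 0.167 0.11 ] [0.726 0.383 0.114] [ 0.527 -0.003  0.106]
top power_strip_center 0.82 [291. 114.] 1503 [ 0.756 -0.134  0.037] [ 0.789 -0.043  0.042] [ 0.731 -0.223  0.009]
top controller_center 0.92 [181. 250.] 1524 [0.375 0.184 0.034] [0.419 0.257 0.048] [0.322 0.105 0.003]
top remote_center 0.9 [257. 245.] 1098 [ 0.377 -0.033  0.016] [0.414 0.051 0.021] [ 0.339 -0.11  -0.   ]
top remote_center 0.73 [178. 154.] 10209 [0.629 0.168 0.11 ] [0.725 0.383 0.114] [ 0.528 -0.001  0.106]
top remote_center 0.38 [362. 182.] 132 [ 0.544 -0.32   0.078] [ 0.558 -0.297  0.082] [ 0.536 -0.356  0.028]
top speaker_center 0.64 [129. 157.] 1262 [0.611 0.286 
[... 754 characters left out ...]
ide power_strip_center 0.74 [185. 238.] 9555 [0.613 0.209 0.109] [0.729 0.393 0.113] [0.523 0.004 0.014]
side power_strip_center 0.56 [209. 162.] 779 [ 0.757 -0.142  0.036] [ 0.816 -0.038  0.043] [ 0.73  -0.226 -0.001]
side controller_center 0.8 [276. 285.] 1742 [0.369 0.206 0.033] [0.417 0.265 0.047] [0.318 0.115 0.007]
side remote_center 0.79 [305. 229.] 863 [ 0.376 -0.019  0.015] [0.415 0.057 0.019] [ 0.338 -0.109 -0.001]
side remote_center 0.7 [185. 234.] 9445 [0.613 0.209 0.109] [0.727 0.393 0.113] [0.524 0.004 0.034]
side speaker_center 0.92 [168. 254.] 1457 [0.604 0.303 0.147] [0.66  0.343 0.15 ] [0.564 0.251 0.11 ]
[ 9.84834946e-01  1.73493885e-01 -9.50345270e-06 -3.62604047e-05] 0.9
```

```bash
python3 - <<'E'
import cv2,numpy as np
t=cv2.imread("pics/top.png");s=cv2.imread("pics/side.png")
a=cv2.resize(t[130:310,290:450],None,fx=3,fy=3,interpolation=cv2.INTER_CUBIC);cv2.imwrite("pics/crop_top.png",a)
b=np.hstack([cv2.resize(t,(400,300)),cv2.resize(s,(400,300))]);cv2.imwrite("pics/both.png",b)
E
```

```text
(no output)
```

View pics/crop_top.png

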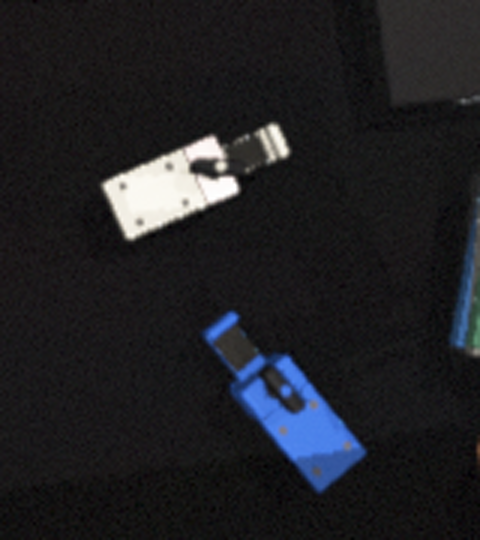

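View pics/both.png

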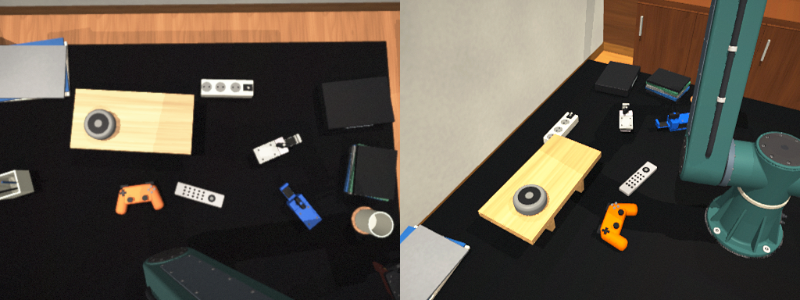

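Two candidates: the bare-metal hanger at top px (353,190), and a blue one at (387,266). The crop shows that the first is silver/white with a black knob, as described, so it is the target. The blue one is the look-alike to leave alone. The riser's right-hand end is at about column 247 in the full top picture.

```bash
cat > fit.py <<'E'
from h import *
def rect(p):
    (c,s,a)=cv2.minAreaRect((p*1000).astype(np.float32)); return np.array(c)/1000,np.array(s),a
E
python3 - <<'E'
from fit import *
d=np.load("pics/top.npz");W=d["W"];im=d["im"].astype(int)
def pick(lo,hi):
    return W[np.all((W>lo)&(W<hi),-1)]
r=pick([.45,-.1,.104],[.8,.45,.116]);print("riser",len(r),rect(r[:,:2]),np.median(r[:,2]))
p=pick([.47,-.42,.042],[.61,-.2,.058]);b=rect(p[:,:2]);print("all upper",len(p),b)
top=pick([.47,-.42,.045],[.61,-.2,.0495]);print("plate",len(top),rect(top[:,:2]))
m=np.all((W>[.47,-.31,.043])&(W<[.61,-.2,.053]),-1)&(im.min(-1)>110);print("bright",m.sum(),rect(W[m][:,:2]))
k=pick([.47,-.42,.068],[.61,-.2,.09]);print("knob",len(k),rect(k[:,:2]),k.mean(0))
E
```

```text
riser 10294 (array([0.62753754, 0.19097156]), array([400.89013672, 200.55361938]), 86.3290023803711) 0.11008187378604797
all upper 795 (array([ 0.54123309, -0.30983063]), array([ 55.65313339, 171.72331238]), 22.540420532226562)
plate 496 (array([ 0.54094244, -0.30914133]), array([ 55.59545135, 169.43052673]), 22.482046127319336)
bright 612 (array([ 0.5267674 , -0.27497714]), array([55.65313339, 96.25086975]), 22.540420532226562)
knob 99 (array([ 0.54533734, -0.31832925]), array([44.8647995 , 13.94008064]), 84.14680480957031) [ 0.54474457 -0.31772071  0.07830345]
```

```bash
cat > plan.py <<'E'
from fit import *
D=np.deg2rad
hang=np.array([.5456,-.3200]);ha=D(112.5)
end=np.array([.6147,-.0086]);ra=D(86.33)
E
python3 - <<'E'
from plan import *
def ik(xy,z,a):
    q=inverse_kinematics([*xy,z],quat(a));return None if q is None else np.round(q,2)
for k in(0,1):print("pick",ik(hang,.1,ha-np.pi/2+k*np.pi))
ax=end-.016*np.array([np.cos(ra),np.sin(ra)])
for k in(0,1):print("place",ik(ax,.09,ra-np.pi/2+k*np.pi))
for a in np.arange(-360,361,30):print(a,ik(ax,.13,D(a)))
move_ptp([*(hang),.20],quat(ha-np.pi/2))
c=capture("wrist");W=cloud(c);np.savez("pics/w1.npz",W=W,im=c["image"])
def pick(lo,hi): return W[np.all((W>lo)&(W<hi),-1)]
p=pick([.47,-.42,.042],[.62,-.2,.058]);print("upper",len(p),rect(p[:,:2]))
k=pick([.47,-.42,.068],[.62,-.2,.09]);print("knob",len(k),rect(k[:,:2]),k[:,2].max())
t=pick([.47,-.31,.044],[.62,-.2,.056]);print(np.median(t[:,2]))
cv2.imwrite("pics/w1.png",c["image"]);print(current_clock(),current_position(),current_joint_pos())
E
```

```text
pick [-0.64  0.53  1.56 -0.    1.05 -1.03]
pick [-0.64  0.53  1.56 -0.    1.05  2.11]
place [-0.15  0.52  1.61 -0.    1.01 -0.09]
place None
-360 [-0.15  0.47  1.58 -0.    1.09 -0.15]
-330 [-0.15  0.47  1.58 -0.    1.09 -0.68]
-300 [-0.15  0.47  1.58 -0.    1.09 -1.2 ]
-270 [-0.15  0.47  1.58 -0.    1.09 -1.72]
-240 [-0.15  0.47  1.58 -0.    1.09 -2.25]
-210 [-0.15  0.47  1.58 -0.    1.09 -2.77]
-180 None
-150 [-0.15  0.47  1.58 -0.    1.09  2.47]
-120 [-0.15  0.47  1.58 -0.    1.09  1.94]
-90 [-0.15  0.47  1.58 -0.    1.09  1.42]
-60 [-0.15  0.47  1.58 -0.    1.09  0.89]
-30 [-0.15  0.47  1.58 -0.    1.09  0.37]
0 [-0.15  0.47  1.58 -0.    1.09 -0.15]
30 [-0.15  0.47  1.58 -0.    1.09 -0.68]
60 [-0.15  0.47  1.58 -0.    1.09 -1.2 ]
90 [-0.15  0.47  1.58 -0.    1.09 -1.72]
120 [-0.15  0.47  1.58 -0.    1.09 -2.25]
150 [-0.15  0.47  1.58 -0.    1.09 -2.77]
180 None
210 [-0.15  0.47  1.58 -0.    1.09  2.47]
240 [-0.15  0.47  1.58 -0.    1.09  1.94]
270 [-0.15  0.47  1.58 -0.    1.09  1.42]
300 [-0.15  0.47  1.58 -0.    1.09  0.89]
330 [-0.15  0.47  1.58 -0.    1.09  0.37]
360 [-0.15  0.47  1.58 -0.    1.09 -0.15]
upper 5811 (array([ 0.54023608, -0.3088335 ]), array([ 55.99056625, 168.56285095]), 22.5526065826416)
knob 698 (array([ 0.54457086, -0.31880756]), array([45.42841721, 14.0414257 ]), 84.82819366455078) 0.08253684729465847
0.04887996925004254
2.5 [ 0.54500379 -0.3210742   0.20007516] [-6.41286027e-01  4.24688711e-01  1.46343855e+00 -4.13377228e-04
  1.25329657e+00 -1.03189265e+00]
```

View pics/w1.png

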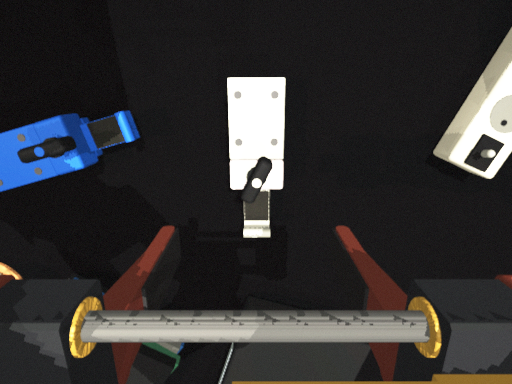

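Picture: the target is centred at px (257,130), with its knob at (257,182). The blue look-alike is at (60,150), well clear of the fingers. Grasping now.

```bash
cat >> plan.py <<'E'
def go(xy,z,a,rate=.15,contact=None):  # line with one correction of steady error
    r=servo_line([*xy,z],quat(a),rate=rate,contact_N=contact);return r
def tilt(lo,hi):
    c=capture("wrist");W=cloud(c);p=W[np.all((W>lo)&(W<hi),-1)]
    return c,W,p
E
python3 - <<'E'
from plan import *
hang=np.array([.5447,-.3195]);a=D(22.55)
move_gripper(.088)
off=hang-np.array([.5456,-.32]); e=np.array(current_position())[:2]-np.array([.5456,-.32]);print("err",e)
go(hang-e,.1,a); print(current_position())
print(go(hang-e,.0165,a,.08,15)); print(current_position(),current_force())
move_gripper(.04);print(current_finger_gap(),current_grip_force(),current_position())
go(hang-e,.20,a,.1);print(current_position(),current_force(),current_torque(),current_finger_gap())
sleep(.2)
c=capture("wrist");W=cloud(c);cv2.imwrite("pics/w2.png",c["image"]);np.savez("pics/w2.npz",W=W,im=c["image"])
u=np.array([np.cos(D(112.55)),np.sin(D(112.55))]);q=np.array(current_position())
L=(W[...,:2]-q[:2])@u;T=(W[...,:2]-q[:2])@np.array([-u[1],u[0]])
m=(abs(T)<.026)&(L>.022)&(L<.09)&(W[...,2]>.17)
A=np.c_[L[m],T[m],np.ones(m.sum())];s=np.linalg.lstsq(A,W[m][:,2],rcond=None)[0];print(m.sum(),"pitch,roll deg",np.rad2deg(s[:2]),"z0",s[2])
m=(abs(T)<.04)&(L>-.09)&(L<.11)&(W[...,2]>.19);print(rect(W[m][:,:2]),current_clock())
E
```

```text
err [-0.00044241 -0.00075575]
[ 0.54570307 -0.31916647  0.10069264]
False
[ 0.54559146 -0.31904953  0.01704436] [-0.48943917 -0.54235637 -0.09773983]
0.05609395014902691 29.998855590820312 [ 0.54532196 -0.31876894  0.01662898]
[ 0.54480287 -0.31849731  0.19930947] [-0.56488676 -0.65694313 -6.3279829 ] [-0.16020484 -0.18371271  0.01160172] 0.05571713702650814
24972 pitch,roll deg [-47.39702463  -0.06088089] z0 0.29034259323519757
(array([ 0.53998529, -0.30643716]), array([ 79.9957428 , 164.50650024]), 22.555082321166992) 7.5583
```

```bash
python3 - <<'E'
from plan import *
d=np.load("pics/w2.npz");W=d["W"]
q=np.array([.5448,-.3185]);u=np.array([np.cos(D(112.55)),np.sin(D(112.55))])
L=(W[...,:2]-q)@u;T=(W[...,:2]-q)@np.array([-u[1],u[0]])
for l in np.arange(-.08,.11,.01):
    m=(abs(T)<.012)&(abs(L-l)<.003)&(W[...,2]>.19)&(W[...,2]<.27);print(round(l,3),m.sum(),np.round(np.percentile(W[m][:,2],[5,50,95]),4) if m.sum() else "")
E
```

```text
-0.08 0 
-0.07 587 [0.2111 0.2194 0.2323]
-0.06 41 [0.2124 0.213  0.214 ]
-0.05 0 
-0.04 0 
-0.03 0 
-0.02 96 [0.2622 0.2632 0.264 ]
-0.01 105 [0.2365 0.2638 0.2647]
-0.0 232 [0.2368 0.2476 0.2591]
0.01 1064 [0.2354 0.2596 0.2643]
0.02 1546 [0.2313 0.2489 0.2631]
0.03 631 [0.231  0.2319 0.2329]
0.04 681 [0.231  0.2318 0.2329]
0.05 719 [0.2309 0.2319 0.2329]
0.06 773 [0.2308 0.2319 0.2329]
0.07 817 [0.2308 0.2318 0.233 ]
0.08 880 [0.2308 0.2319 0.2329]
0.09 957 [0.2308 0.2318 0.2329]
0.1 0
```

View pics/w2.png

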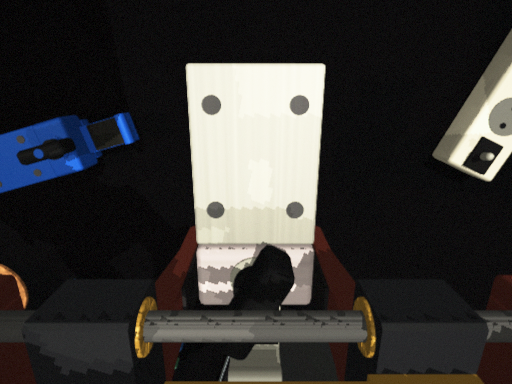

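Picture: the hanger is held level (plate centre px (255,155), spine at (255,275), plate flat to under 0.1°), and the knob is unmoved. Going to the staging point and measuring the board end from close by.

```bash
cat > loc.py <<'E'
from plan import *
def board(W,plot=None):
    # fit right end edge near; returns points of board top
    m=(abs(W[...,2]-.110)<.004)&(W[...,0]>.45)&(W[...,0]<.8)&(W[...,1]<.2)&(W[...,1]>-.06)
    P=W[m];xs=np.arange(.53,.70,.005);e=[]
    for x in xs:
        s=P[abs(P[:,0]-x)<.0025]
        if len(s)>15:
            lo=np.percentile(s[:,1],.5)
            e.append((x,lo))
    return P,np.array(e)
E
python3 - <<'E'
from loc import *
r=np.array([np.cos(ra),np.sin(ra)]);st=end-.081*r;a=ra-np.pi/2
move_ptp([.58,-.2,.22],quat(a));move_ptp([*st,.16],quat(a));sleep(.2)
c=capture("wrist");W=cloud(c);np.savez("pics/w3.npz",W=W,im=c["image"]);cv2.imwrite("pics/w3.png",c["image"])
P,e=board(W);print(len(P),np.median(P[:,2]));print(np.round(e,4).tolist())
print("x range far part",np.percentile(P[:,0],[.2,99.8]))
print(current_position(),st,current_clock(),current_force())
E
```

```text
25284 0.11122793588309479
[[0.53, -0.0027], [0.535, -0.003], [0.54, -0.0034], [0.545, -0.0036], [0.55, -0.004], [0.555, -0.0043], [0.56, -0.0046], [0.565, -0.0049], [0.57, -0.005], [0.575, 0.0132], [0.58, 0.0129], [0.585, 0.0126], [0.59, 0.0123], [0.595, 0.012], [0.6, 0.0116], [0.605, 0.0113], [0.61, 0.011], [0.615, 0.0106], [0.62, 0.0103], [0.625, 0.01], [0.63, 0.0097], [0.635, 0.0093], [0.64, 0.009], [0.645, 0.0086], [0.65, 0.0084], [0.655, 0.008], [0.66, -0.0112], [0.665, -0.0115], [0.67, -0.0118], [0.675, -0.0122], [0.68, -0.0124], [0.685, -0.0128], [0.69, -0.0131], [0.695, -0.0135]]
x range far part [0.51629379 0.7153083 ]
[ 0.609941   -0.09087336  0.1606819 ] [ 0.60951521 -0.08943389] 9.0583 [ 0.11489322 -1.18146304 -6.03436235]
```

View pics/w3.png

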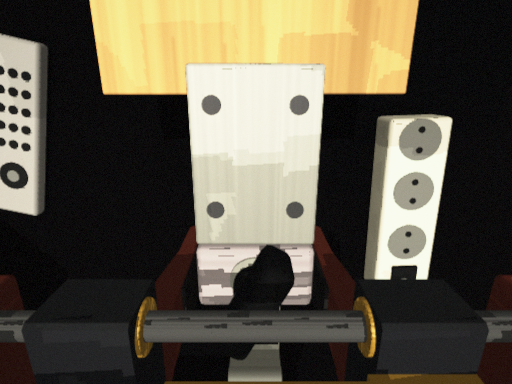

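Picture: the board end is level at row 94, columns 103–408 (middle 255). The plate is centred at column 256, so the lateral alignment and yaw agree. The remote (left) and power strip (right) are clear. Resting the plate and sliding home.

```bash
sed -i 's/^end=.*/end=np.array([.6150,-.0083]);ra=D(86.28)/' plan.py
python3 - <<'E'
from loc import *
r=np.array([np.cos(ra),np.sin(ra)]);st=end-.081*r;a=ra-np.pi/2
go(st,.10,a,.08);sleep(.2);f0=np.array(current_force());print(current_position(),st,f0)
y=Ro.from_quat(current_orientation()).as_matrix();print("tool yaw",np.rad2deg(np.arctan2(y[1,1],y[0,1])),"want",np.rad2deg(a),"tilt",y[:,2])
print(go(st,.080,a,.02,4));sleep(.1);p=np.array(current_position());print("touch",p,current_force()-f0)
z=p[2]
go(st,z+.0012,a,.03);sleep(.1);print(current_position(),current_force()-f0)
hit=go(end-.012*r,z+.0012,a,.03,8);p=np.array(current_position());print(hit,p,"d along",(p[:2]-end)@r,"lat",(p[:2]-end)@[r[1],-r[0]],current_force()-f0,current_torque(),current_clock())
E
```

```text
[ 0.61022118 -0.08923068  0.10065609] [ 0.60974467 -0.08912934] [-0.52768395  0.36844795 -5.33930201]
tool yaw -3.716454603447593 want -3.7199999999999975 tilt [ 1.18445148e-03 -3.29912015e-04 -9.99999244e-01]
True
touch [ 0.60961691 -0.08917696  0.08571126] [ 2.88211445 -2.25949326  6.63063657]
[ 0.60853063 -0.0888143   0.08605898] [ 0.7376064  -0.22749093 -0.0624602 ]
True [ 0.61393247 -0.02423301  0.08677047] d along -0.015968698900995365 lat -3.1538303841927484e-05 [ 0.53918048 -1.55707881  9.15776739] [-0.17201349 -0.11691639 -0.00863947] 13.3083
```

```bash
python3 - <<'E'
from loc import *
r=np.array([np.cos(ra),np.sin(ra)]);a=ra-np.pi/2
sleep(.3);p=np.array(current_position());print(p,current_force(),current_torque())
print(go(end-.0155*r,.0855,a,.02,6));sleep(.2);p=np.array(current_position());print(p,(p[:2]-end)@r,current_force(),current_torque())
move_gripper(.075);sleep(.2);print(current_finger_gap(),current_force())
go(p[:2],.18,a,.12);sleep(.1)
go(end-.05*r,.22,a,.2);sleep(.2)
c=capture("wrist");W=cloud(c);np.savez("pics/w4.npz",W=W,im=c["image"]);cv2.imwrite("pics/w4.png",c["image"])
print(current_position(),current_clock())
L=(W[...,:2]-end)@r;T=(W[...,:2]-end)@[r[1],-r[0]]
m=(abs(T)<.035)&(L>-.1)&(L<.09)&(W[...,2]>.114)&(W[...,2]<.126);print("plate",rect(np.c_[L[m],T[m]]),m.sum())
m=(abs(T)<.024)&(L>.01)&(L<.075)&(W[...,2]>.112)&(W[...,2]<.126)
s=np.linalg.lstsq(np.c_[L[m],T[m],np.ones(m.sum())],W[m][:,2],rcond=None)[0];print("pitch,roll",np.rad2deg(s[:2]),s[2])
m=(abs(T)<.035)&(L>-.06)&(L<.02)&(W[...,2]>.139);print("knob",rect(np.c_[L[m],T[m]]),m.sum(),W[m][:,2].max())
P,e=board(W);print(np.median(P[:,2]));print(np.round(e,4).tolist())
E
```

```text
[ 0.61393804 -0.02418115  0.08675651] [-0.58872994 -0.78825609  6.49476621] [-0.15500314 -0.10994969  0.0191898 ]
False
[ 0.61395485 -0.02415844  0.08670133] -0.01589283706948904 [-3.87132968 -1.01653     7.57744579] [-0.25668098  0.54393588  0.13996427]
0.07506958310233434 [-0.22851024 -0.43727105 -0.11495312]
[ 0.61101177 -0.05736585  0.21878491] 16.4833
plate (array([-0.00586619, -0.00114777]), array([170.08789062,  56.12687683]), 0.023743577301502228) 9056
pitch,roll [0.01085249 0.09889306] 0.11923272862038448
knob (array([-0.01565094, -0.00104966]), array([70.13586426, 40.96752167]), 82.55887603759766) 10258 0.327780512036103
0.11119196864582159
[[0.53, -0.0025], [0.535, -0.0028], [0.54, -0.0031], [0.545, -0.0035], [0.55, -0.0038], [0.555, -0.0042], [0.56, -0.0045], [0.565, -0.0047], [0.57, -0.0051], [0.575, -0.0052], [0.58, -0.0057], [0.585, -0.0051], [0.59, 0.0346], [0.595, 0.0739], [0.6, 0.0737], [0.605, 0.0733], [0.61, 0.0731], [0.615, 0.0727], [0.62, 0.0724], [0.625, 0.0721], [0.63, 0.0717], [0.635, 0.0714], [0.64, 0.0692], [0.645, -0.01], [0.65, -0.0101], [0.655, -0.0104], [0.66, -0.0109], [0.665, -0.0111], [0.67, -0.0115], [0.675, -0.0118], [0.68, -0.0122], [0.685, -0.0123], [0.69, -0.0127], [0.695, -0.013]]
```

View pics/w4.png

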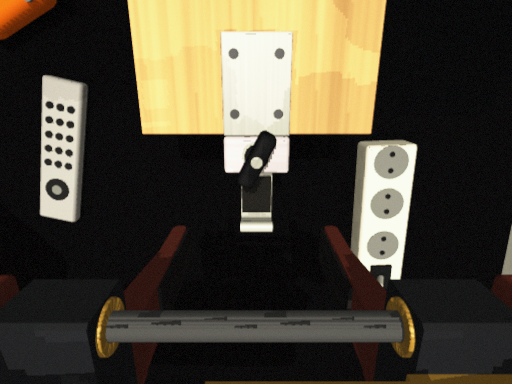

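Picture: the hanger sits released on the middle of the board end, plate (256,85) flat, square to within 0.1°, and spine (256,155) against the end at row 134. The knob bar is at (257,158). Now pinching the knob.

```bash
python3 - <<'E'
from loc import *
d=np.load("pics/w4.npz");W=d["W"]
r=np.array([np.cos(ra),np.sin(ra)])
L=(W[...,:2]-end)@r;T=(W[...,:2]-end)@[r[1],-r[0]]
m=(abs(T)<.035)&(L>-.06)&(L<.02)&(W[...,2]>.139)&(W[...,2]<.158);b=rect(np.c_[L[m],T[m]]);print("knob",b,m.sum())
th=.484;ax=np.array([.61395,-.02416])
a=ra-th+np.pi/2
move_gripper(.045)
move_ptp([*ax,.20],quat(a));print(np.round(current_joint_pos(),3))
go(ax,.1275,a,.08,10);sleep(.2);f0=np.array(current_force());print(current_position(),f0)
move_gripper(.005);sleep(.2)
print(current_finger_gap(),current_grip_force(),current_position(),current_force()-f0,current_torque(),np.round(current_joint_pos(),3),current_clock())
E
```

```text
knob (array([-0.01632095, -0.00105791]), array([45.85217667, 14.1589241 ]), 27.535335540771484) 1067
[-0.152  0.399  1.505  0.     1.237 -2.744]
[ 0.61432751 -0.0242211   0.128089  ] [-0.50094679  0.2901722   0.73967869]
0.01384650282099909 29.999491274356842 [ 0.61399118 -0.02422433  0.12750211] [ 0.64522342 -0.8385044  -1.09614545] [ 0.04036331 -0.07602202  0.0270958 ] [-0.152  0.474  1.581 -0.     1.086 -2.744] 21.4
```

```bash
python3 - <<'E'
from loc import *
r=np.array([np.cos(ra),np.sin(ra)]);p=np.array(current_position())
q0=np.array(current_joint_pos())
go(p[:2]+.0004*r,p[2],ra-.482+np.pi/2,.02);sleep(.2);print(current_force(),current_torque())
q=np.array(current_joint_pos());q[5]=-2.744;b=q.copy()
np.save("pics/b.npy",b)
for th in np.arange(.9,3.0,.4):
    q[5]=b[5]+th-.482;goto_joints(q);sleep(.1)
    print(round(th,2),np.round(current_joint_pos()[5]-b[5]+.482,3),np.round(current_force(),1),np.round(current_torque(),3),np.round(current_position(),4),round(current_finger_gap(),4))
print(current_clock())
E
```

```text
[ 0.10778578 -2.57078729  0.52249269] [-0.39626968 -0.0833275  -0.05157247]
0.9 0.897 [-0.2 -2.6  0.2] [-0.454 -0.21  -0.004] [ 0.6142 -0.0243  0.1275] 0.0138
1.3 1.297 [ 2.  -3.7 -2.4] [-0.685 -0.354  0.007] [ 0.6143 -0.0244  0.1275] 0.0135
1.7 1.698 [ 1.6 -5.3 -2. ] [-0.896 -0.397 -0.096] [ 0.6143 -0.0246  0.1275] 0.0136
2.1 2.098 [ 2.  -6.3 -1.5] [-1.059 -0.309 -0.078] [ 0.6142 -0.0248  0.1276] 0.0139
2.5 2.498 [ 1.2 -7.6 -0.4] [-1.149 -0.315 -0.052] [ 0.6141 -0.025   0.1275] 0.0136
2.9 2.898 [ 0.6 -6.4 -1.2] [-1.242 -0.172 -0.046] [ 0.6139 -0.0251  0.1275] 0.0141
25.2667
```

```bash
python3 - <<'E'
from loc import *
b=np.load("pics/b.npy");q=b.copy()
for th in [3.1,3.2,3.3,3.5,3.9,4.3,4.6,4.77]:
    q[5]=b[5]+th-.482;goto_joints(q);sleep(.1)
    print(round(th,2),np.round(current_joint_pos()[5]-b[5]+.482,3),np.round(current_force(),1),np.round(current_torque(),3),np.round(current_position(),4),round(current_finger_gap(),4))
move_gripper(.045);sleep(.2)
r=np.array([np.cos(ra),np.sin(ra)]);p=np.array(current_position())
servo_line([p[0],p[1],.20],rate=.12);go(end-.05*r,.22,ra-np.pi/2,.2) if 0 else move_ptp([*(end-.05*r),.22],quat(ra-np.pi/2));sleep(.3)
c=capture("wrist");W=cloud(c);np.savez("pics/w5.npz",W=W,im=c["image"]);cv2.imwrite("pics/w5.png",c["image"])
L=(W[...,:2]-end)@r;T=(W[...,:2]-end)@[r[1],-r[0]]
m=(abs(T)<.035)&(L>-.1)&(L<.09)&(W[...,2]>.114)&(W[...,2]<.126);print("plate",rect(np.c_[L[m],T[m]]),m.sum())
m=(abs(T)<.024)&(L>.01)&(L<.075)&(W[...,2]>.112)&(W[...,2]<.126)
s=np.linalg.lstsq(np.c_[L[m],T[m],np.ones(m.sum())],W[m][:,2],rcond=None)[0];print("pitch,roll",np.rad2deg(s[:2]),s[2])
m=(abs(T)<.035)&(L>-.06)&(L<.02)&(W[...,2]>.139)&(W[...,2]<.158);print("knob",rect(np.c_[L[m],T[m]]),m.sum())
print(current_clock())
E
```

```text
3.1 3.098 [ 0.5 -7.1  0.9] [-1.255 -0.105 -0.042] [ 0.6138 -0.025   0.1275] 0.0139
3.2 3.198 [-0.3 -7.  -0.7] [-1.271 -0.033 -0.084] [ 0.6137 -0.0251  0.1275] 0.0139
3.3 3.298 [-1.1 -5.8 -0.9] [-1.288 -0.065 -0.085] [ 0.6137 -0.0251  0.1275] 0.0139
3.5 3.498 [-0.3 -6.4 -0. ] [-1.216  0.002 -0.085] [ 0.6135 -0.025   0.1275] 0.0136
3.9 3.898 [-1.8 -7.1  1.6] [-1.198  0.052 -0.068] [ 0.6134 -0.0249  0.1275] 0.0138
4.3 4.298 [-1.6 -6.4  0.3] [-1.055  0.136  0.008] [ 0.6132 -0.0247  0.1275] 0.0137
4.6 4.598 [-0.7 -4.9  1.3] [-0.902  0.169 -0.054] [ 0.6132 -0.0246  0.1275] 0.0139
4.77 4.768 [-0.6 -5.1  1.4] [-0.929  0.183 -0.046] [ 0.6132 -0.0245  0.1275] 0.0136
plate (array([-0.00499779, -0.00093835]), array([168.86984253,  56.99414444]), 0.2775009870529175) 8606
pitch,roll [-0.04941101  0.02318775] 0.11928726342642663
knob (array([-0.0161867 , -0.00127215]), array([14.43390465, 45.64616394]), 3.40446400642395) 1108
32.2583
```

View pics/w5.png

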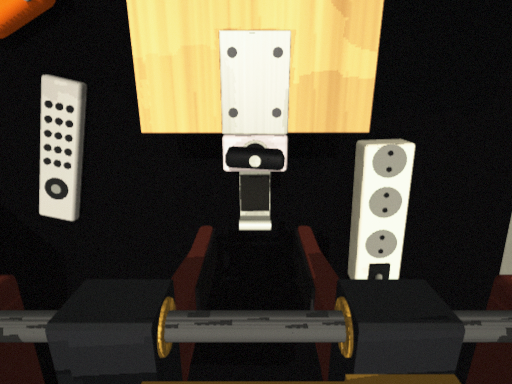

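Picture: the hanger is clamped at the middle of the end (255,135), with the plate flat and square to within about 0.3°. The knob bar (255,158) lies crosswise at 93.4°, which is 4.77 rad, and the fingers are clear of everything.

```bash
python3 -c "
from bench import *
print(close_job())"
```

```text
the job is handed in; nothing more can be done
None
```

The hanger is on the middle of the riser's right-hand end, plate flat and square to within about 0.3°, and the job is handed in. The knob is a quarter turn past contact at 4.77 rad; I set that from the given 3.2 rad contact angle, because the torque readings were too noisy to show the jaw touching.

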